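# Rock a stuck insert block out of its block heater

### The arm

A 7-joint arm with a two-finger parallel gripper is mounted at the origin on the work surface. World frame = base frame: x ahead of the robot, y to its left, z up, the work surface at z = 0. Lengths are in m, angles in degrees, forces in N, time in s.
With the tool pointing down it reaches from about 0.425 to 0.875 m from the base axis. Payload 4.7 kg.
Tool frame: the origin (TCP) lies between the finger pads, 19 mm behind the fingertips; this is the grasp point; z points along the fingers, y is the line along which they close (so a half turn about z gives the same grasp; the last joint's range is limited). The gripper opens to 87 mm and grips with 3 to 60 N. Pads are 19 mm wide; open, the fingers measure 117 mm over their backs; the gripper's body (75 mm by 190 mm) begins 51 mm behind the grasp point.
Start: joints at [66.641, 18.392, -4.016, 83.108, 1.295, 78.541, -3.26], TCP at [0.266, -0.593, 0.241] pointing down, gripper open.
Joint ranges: [-163.93, 163.93], [-17.29, 119.83], [-79.2, 71.16], [3.27, 140.29], [-89.18, 269.18], [5.43, 117.66], [-154.24, 154.24]. Speed limits (degrees/s): [147.25, 147.25, 180, 180, 180, 180, 180].

### API

Orientations are given as [roll, pitch, yaw] about the fixed x, y, z axes, in that order (R = Rz(yaw) Ry(pitch) Rx(roll)).
In Python, from cell import env gives the robot as it stands. The module is installed in compiled form; this text tells all that it offers.
- The arm moves only by the tool step_arm, never from a script. Its argument "rows" is a list of rows, each an object with "angular": the turn, a rotation vector about the tool's x, y, z in units of pi rad (1.0 is pi rad), a list of three; "slide": the shift along the tool's x, y, z in units of 500 mm (1.0 is 500 mm), a list of three; "jaw": the opening, from 0 (shut) to 1 (fully open). A call has 1 to 10 rows; each row shifts and turns the commanded pose from where the row before left it, along the tool's axes as they then stand; what a row does not reach is not made up. A row lasts 1/8 s, in which the tool goes at most 62.5 mm and 10.7 degrees, less where a joint would pass 70% of its speed; a pose out of reach is approached as far as the arm can. A call with a number of a shift or a turn outside -1 to 1 is refused whole. A call with a gripper value outside its range is refused whole. The fingers move at their own pace and stop on an object; "newtons" is the grip in N (left out, the last holds). Time passes only in rows, so rows that do not move let the fingers close. It gives the time, the measured TCP pose, the force, the opening and the grip force at its end, in the units of the state.
- env.get_obs(): the state, without advancing time (a new reading comes with each control period).
- env.read_camera(name): name is "side" or "top"; returns the picture (480x640x3 uint8, red, green, blue); there is no depth.
- env.camera_info(name): a dict with "fx", "fy", "cx", "cy" (pixels), "R" (3x3) and "t" (3): a world point X has camera coordinates R X + t. Camera axes: x right, y down, z forward; pixel columns grow to the right and rows downward; lengths in m; the calibration is good to about 2 mm. A picture is of the moment at which its call begins. camera_info takes no time and is no camera call.
- env.sign_off(): hands the job in; it is judged then, once.
The state is a dict: "time_s": time; "qpos": joint angles; "joint_velocities": joint speeds; "effort": joint torques, N m; "tool_pos": TCP position; "tool_rot": TCP orientation; "force": force on the tool from outside, world axes, zero at the start; "wrist_torque": the same for the moment, N m; "grip_width": finger opening in m; "grasp_force": force on a finger pad.
Only numpy, scipy, OpenCV 4.12 (cv2) and the standard library are available. Lean on these libraries where they do the work, as an engineer would, in place of code of your own. Each camera call takes 0.05 s, during which the arm holds its last target. There are 200 camera calls.

### The job

The aluminium tube block with the red fin is stuck in the well of the white block heater. Grip it by the fin and, while it is still in the well, rock it a good 5 degrees over towards the orange stripe first and then 5 degrees over towards the blue stripe, working it up until it frees. Lift it level to just clear of the well, with about 20 mm of air under it, and finish still gripping it there above the well, touching nothing but the gripper; leave the other things on the bench where they are.

Things in the scene. Friction and masses are not known exactly. Their poses are not given: they have to be found in the camera images.
- block: Aluminium insert block 80 (x) x 60 (y) x 45 (z) mm, 0.3-0.55 kg, dark tube holes on top, red upright grip fin in the middle of its top. Origin: centre of the underside; x along the fin, y across, z up. Starts 18 mm deep in the well, axes parallel to the heater's. To rock it towards orange, turn it about its x so that its top goes to +y and its -y side rises; towards blue, the other way.
- fin (a point): Point inside the red fin, 67 mm above the block's underside, 8 mm below the fin's top edge: a good TCP height to grip it from above, fingers closing along y. The fin is 50 mm long (x), 14 mm thick (y) and stands 30 mm above the block's top. Axes as the block's.
- well (a point): Centre of the well's mouth, level with the heater's flat top, 85 mm above the bench. Axes as the heater's: y towards the orange stripe. The well is 83 x 63 mm (x, y), 18 mm deep: 1.5 mm of room round the block, which can lean about 0.16 rad in it. Sprung steel bars along x clamp both y sides of the block, 9 mm above the well's floor; once the underside is above them the block is free.
- heater: White block heater fixed to the bench, 210 x 160 x 85 mm. Origin at bench level under the centre of the well; sloping control panel at its -x end. Orange stripe on its top on the +y side of the well, blue stripe on the -y side, both along x. Its clamp bars resist a straight pull on the block with some 20 to 32 N besides the weight; rocked, one side at a time comes up.
- stirrer: White hotplate stirrer, fixed to the bench, 190 x 150 x 84 mm, stands left or right of the heater. Origin on the bench, under about its middle.
- pot: Open steel pot, 90 mm across, 80 mm tall, on the stirrer. Origin: centre of its underside. Leave it alone.
- amber: Amber bottle with blue cap, 64 mm across, 150 mm tall, at the back. Origin: centre of its underside. Leave it alone.
- wash: White bottle with red cap, 60 mm across, 160 mm tall, at the back. Origin: centre of its underside. Leave it alone.
- jar: White jar with green cap, 70 mm across, 80 mm tall, at the back. Origin: centre of its underside. Leave it alone.
- spare: A spare block of the same size with a grey fin, standing on the bench at the back. Origin: centre of its underside. Leave it alone.
- spatula: Steel spatula, 160 mm long, handle towards the robot, lying on the bench to the right. Leave it alone.
Mind the look-alikes: they are no part of the job. What is shaped like the block but brown or yellow is not meant.

How it is judged:
By the outcome, as a careful person would: the job done as asked, in the order asked, and still so for the second after the job is handed in, while the arm keeps its last pose, push and grip.
It also fails if it takes over 35 s, if anything falls off the work surface, if the arm or the gripper's body presses on something with over 40 N, if the wrist force passes 120 N, or if a joint passes its speed limit or range.

## Working session

There is one attempt and no reset: what is moved stays moved. The work goes in short steps, Python scripts to look and compute and a tool call to move; the robot and the scene stay as the last step left them, time stands still between calls to the robot, and variables do not carry over. Pictures are saved under pics/ and viewed, at most 10 in all, crops included, and the job is handed in when it is done.

Besides the shell and the picture viewer there is one more tool, called by a JSON object that holds its "fn" and its "kwargs". step_arm: Moves the arm, as the interface text tells. Shifts and turns lie within -1 to 1; 1 stands for 500 mm of shift or pi rad of turn. Its arguments: {"type":"object","properties":{"rows":{"type":"array"},"newtons":{"type":"number"}},"required":["rows"]}

```bash
mkdir -p pics; python3 - <<'E'
from cell import env
import cv2
for n in("top","side"):
    cv2.imwrite(f"pics/{n}0.png",env.read_camera(n)[:,:,::-1])
    c=env.camera_info(n);print(n,{k:(v if not hasattr(v,'tolist') else v.tolist()) for k,v in c.items()})
print(env.get_obs())
E
```

```text
top {'fx': 547.1064250399633, 'fy': 547.1064250399633, 'cx': 325.24570473928253, 'cy': 232.21604325161778, 'R': [[0.025232126150220958, -0.9996725066412971, 0.004268404320777618], [-0.9787563208960752, -0.025572781869514342, -0.20342590084213397], [0.20346843518324614, 0.0009551402831698778, -0.9790810403593364]], 't': [-0.008796185392465542, 0.625441331280369, 1.3191871531258859]}
side {'fx': 565.0205268536129, 'fy': 565.0205268536129, 'cx': 315.4000043522387, 'cy': 241.0791932264231, 'R': [[-0.9438503501545371, -0.330312489139708, -0.006338456554080617], [-0.2546462666392255, 0.7395934926277022, -0.6230222664957181], [0.2104799168563645, -0.5864257200883054, -0.7821784191724103]], 't': [0.5709697154597035, 0.224813113498618, 1.1752872790565392]}
{'time_s': 0.1, 'qpos': array([66.63920519, 18.43453425, -4.0166342 , 83.16839816,  1.29522236,
       78.53929848, -3.26229031]), 'joint_velocities': array([ 0.01421033, -0.03285942,  0.0565536 , -0.16416353, -0.00369686,
        0.00681745,  0.13437408]), 'effort': array([-3.89737488e-04, -4.92571807e+01, -4.06008437e-01, -3.13398314e+01,
       -6.41197152e-02,  3.94538802e-02,  3.96765040e-05]), 'tool_pos': array([ 0.2659047 , -0.59262102,  0.24026989]), 'tool_rot': array([-1.79903017e+02,  5.27494793e-03,  2.41692051e+01]), 'force': array([0.37018415, 0.44261655, 0.20948069]), 'wrist_torque': array([-0.03209489, -0.00354557, -0.03379461]), 'grasp_force': 0.0, 'grip_width': 0.08713781847019754}
```

View pics/top0.png

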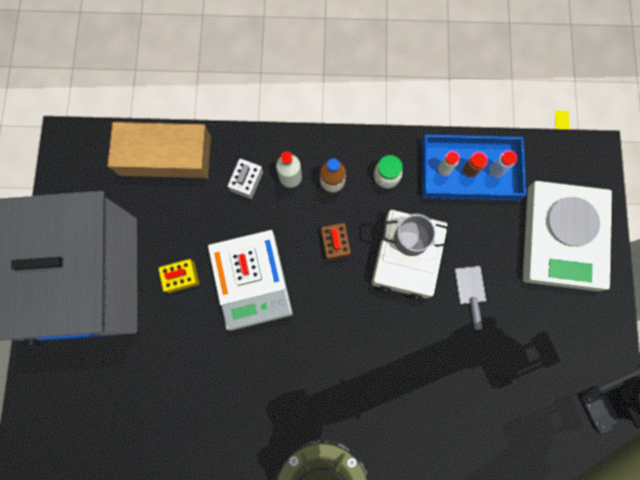

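View pics/side0.png

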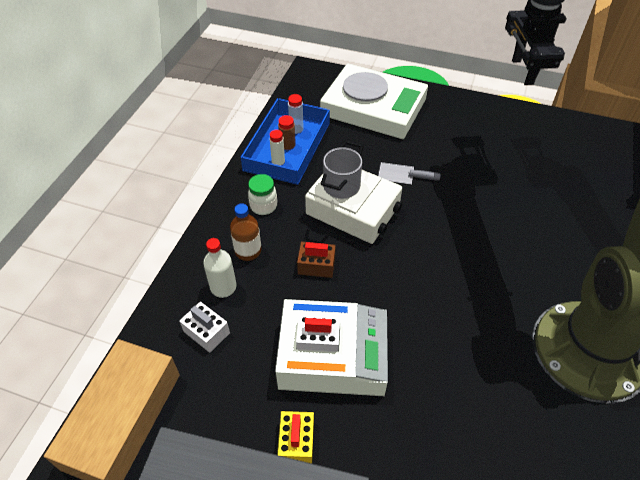

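The top view shows the heater around (250,280), with its orange stripe at (221,272), blue stripe at (271,260) and the red fin at (243,264). In the side view the fin is at (318,325). I'll enlarge both.

```bash
python3 - <<'E'
import cv2
a=cv2.imread("pics/top0.png")[225:335,200:300]; b=cv2.imread("pics/side0.png")[290:400,270:395]
cv2.imwrite("pics/topc.png",cv2.resize(a[:75],None,fx=8,fy=8,interpolation=cv2.INTER_CUBIC))
cv2.imwrite("pics/sidec.png",cv2.resize(b[:100],None,fx=6,fy=6,interpolation=cv2.INTER_CUBIC))
E
```

```text
(no output)
```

View pics/topc.png

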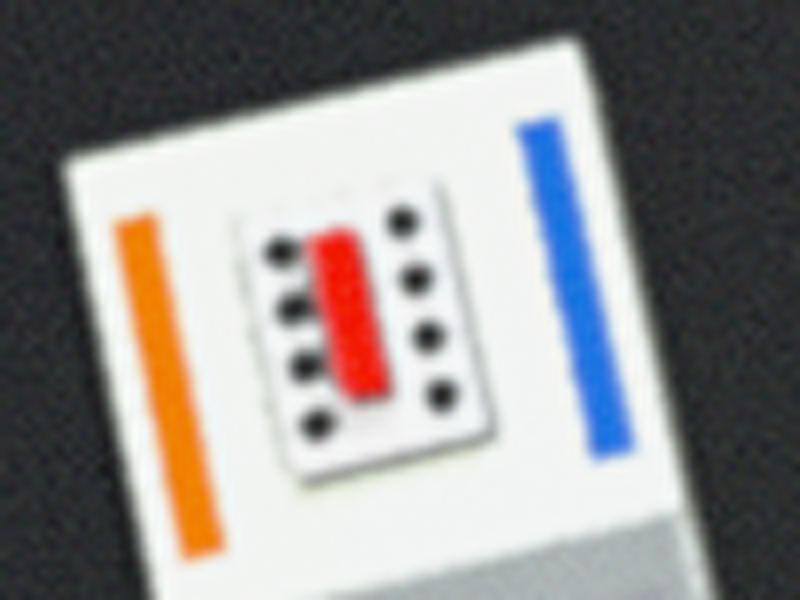

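View pics/sidec.png

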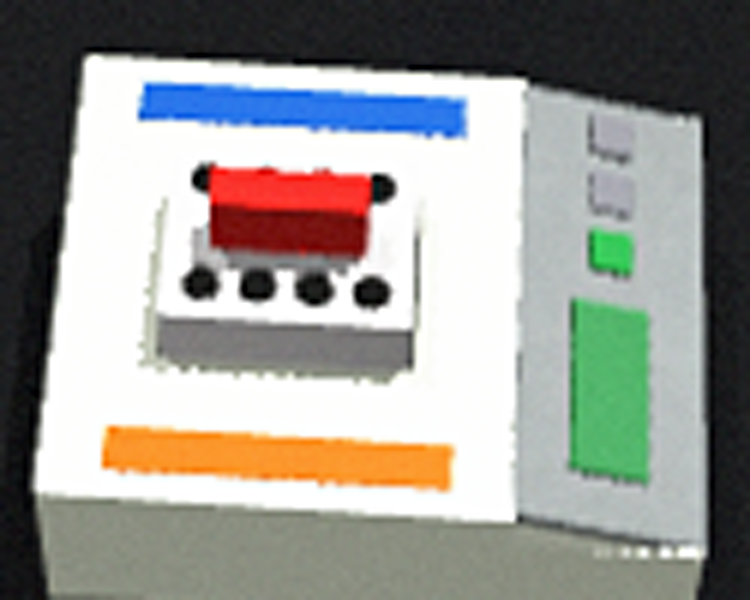

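The top crop shows the two hole rows, left (281,252) to (317,425) and right (403,221) to (442,395), along with the stripe corners. The side crop shows the fin top face at (210,168), (370,175), (368,212) and (211,206). I'll project these onto their known heights.

```bash
cat > h.py <<'E'
import numpy as np
from cell import env
def toworld(n,px,s,o,z):
    c=env.camera_info(n);R=np.array(c["R"]);t=np.array(c["t"]);out=[]
    for u,v in px:
        u=(u+.5)/s-.5+o[0];v=(v+.5)/s-.5+o[1]
        d=R.T@[(u-c["cx"])/c["fx"],(v-c["cy"])/c["fy"],1];C=-R.T@t
        out.append((C+d*(z-C[2])/d[2])[:2])
    return np.array(out)
E
python3 - <<'E'
from h import *
np.set_printoptions(precision=4,suppress=True)
def yaw(a,b): d=b-a; return np.degrees(np.arctan2(d[1],d[0]))
T=lambda p,z:toworld("top",p,8,(200,225),z); S=lambda p,z:toworld("side",p,6,(270,290),z)
L=T([(281,252),(294,308),(306,367),(317,425)],.112);R=T([(403,221),(416,279),(428,336),(442,395)],.112)
print("top holes",(L.mean(0)+R.mean(0))/2,yaw(L[3],L[0]),yaw(R[3],R[0]),yaw(R.mean(0),L.mean(0))-90)
O=T([(115,220),(155,213),(225,550),(184,560)],.085);B=T([(517,125),(557,118),(635,452),(593,461)],.085)
print("top stripes",(O.mean(0)+B.mean(0))/2,yaw(O[2:].mean(0),O[:2].mean(0)),yaw(B[2:].mean(0),B[:2].mean(0)),yaw(B.mean(0),O.mean(0))-90)
F=S([(210,168),(370,175),(368,212),(211,206)],.142);print("side fin",F.mean(0),yaw(F[1:3].mean(0),F[[0,3]].mean(0)),F)
O=S([(106,427),(453,445),(450,489),(101,469)],.085);B=S([(145,84),(466,99),(465,136),(138,120)],.085)
print("side stripes",(O.mean(0)+B.mean(0))/2,yaw(O[1:3].mean(0),O[[0,3]].mean(0)),yaw(B[1:3].mean(0),B[[0,3]].mean(0)),yaw(B.mean(0),O.mean(0))-90)
F=T([(310,235),(353,230)],.142);print("top fin far end",F.mean(0))
E
```

```text
top holes [0.5301 0.1992] 14.894401158148419 15.429032272775324 15.55077537879987
top stripes [0.53   0.1993] 15.093429854454843 15.341969636529837 15.095216832690937
side fin [0.5288 0.2007] 16.37626287512751 [[0.5551 0.2014]
 [0.5069 0.1874]
 [0.5033 0.2002]
 [0.5501 0.2141]]
side stripes [0.529  0.1998] 15.715150561767036 15.863942381533038 15.320264970989541
top fin far end [0.5525 0.2049]
```

{"fn": "step_arm", "kwargs": {"rows": [{"angular":[0,0,0.0493],"slide":[0,0,-0.04],"jaw":1},{"angular":[0,0,0],"slide":[0.08,-0.09,0],"jaw":1},{"angular":[0,0,0],"slide":[0.08,-0.09,0],"jaw":1},{"angular":[0,0,0],"slide":[0.08,-0.09,0],"jaw":1},{"angular":[0,0,0],"slide":[0.08,-0.09,0],"jaw":1},{"angular":[0,0,0],"slide":[0.08,-0.09,0],"jaw":1},{"angular":[0,0,0],"slide":[0.08,-0.09,0],"jaw":1},{"angular":[0,0,0],"slide":[0.08,-0.09,0],"jaw":1},{"angular":[0,0,0],"slide":[0.08,-0.09,0],"jaw":1},{"angular":[0,0,0],"slide":[0.08,-0.09,0],"jaw":1}]}}

```text
time_s: 1.35
tool_pos: [0.5068, -0.1057, 0.2611]
tool_rot: [180.0, 0.0, 15.3]
force: [1.4, -0.9, 0.6]
grip_width: 0.0872
grasp_force: 0.0
```

{"fn": "step_arm", "kwargs": {"rows": [{"angular":[0,0,0],"slide":[0.034,-0.096,0],"jaw":1},{"angular":[0,0,0],"slide":[0.034,-0.096,0],"jaw":1},{"angular":[0,0,0],"slide":[0.034,-0.096,0],"jaw":1},{"angular":[0,0,0],"slide":[0.034,-0.096,0],"jaw":1},{"angular":[0,0,0],"slide":[0.034,-0.096,0],"jaw":1},{"angular":[0,0,0],"slide":[0.034,-0.096,0],"jaw":1},{"angular":[0,0,0],"slide":[0,0,0.06],"jaw":1},{"angular":[0,0,0],"slide":[0,0,0.06],"jaw":1},{"angular":[0,0,0],"slide":[0,0,0],"jaw":1},{"angular":[0,0,0],"slide":[0,0,0],"jaw":1}]}}

```text
time_s: 2.6
tool_pos: [0.5294, 0.1973, 0.2022]
tool_rot: [-180.0, -0.1, 15.3]
force: [-0.0, -0.1, -0.1]
grip_width: 0.0869
grasp_force: 0.0
```

{"fn": "step_arm", "kwargs": {"rows": [{"angular":[0,0,0],"slide":[0.0014,-0.0046,0.04],"jaw":1},{"angular":[0,0,0],"slide":[0,0,0.05],"jaw":1},{"angular":[0,0,0],"slide":[0,0,0.035],"jaw":1},{"angular":[0,0,0],"slide":[0,0,0.01],"jaw":1},{"angular":[0,0,0],"slide":[0,0,0],"jaw":1},{"angular":[0,0,0],"slide":[0,0,0],"jaw":1}]}}

```text
time_s: 3.35
tool_pos: [0.5296, 0.2, 0.1346]
tool_rot: [180.0, -0.1, 15.3]
force: [-0.4, 0.1, -0.4]
grip_width: 0.0867
grasp_force: 0.0
```

```bash
python3 - <<'E'
from cell import env
import cv2
a=env.read_camera("side")[260:400,250:410,::-1]
cv2.imwrite("pics/side1.png",cv2.resize(a,None,fx=4,fy=4,interpolation=cv2.INTER_CUBIC))
print(env.get_obs()["tool_pos"])
E
```

```text
[0.52960233 0.19992005 0.13459425]
```

View pics/side1.png

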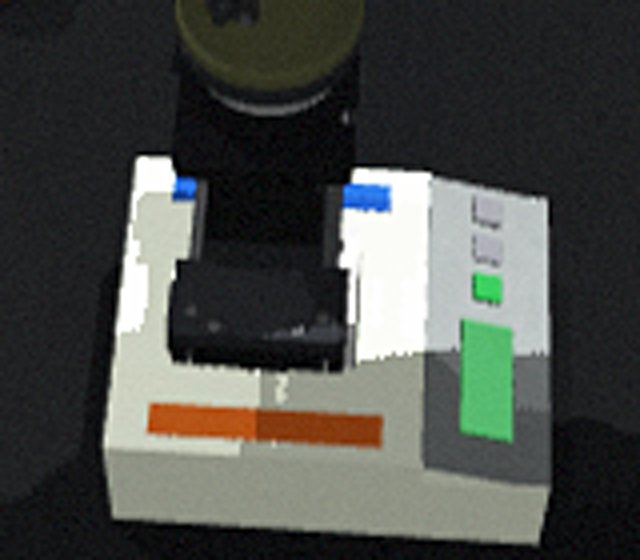

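The gripper is over the block and hides the fin, around (260,310) in the crop. Nothing is touching, so I'll close it.

{"fn": "step_arm", "kwargs": {"rows": [{"angular":[0,0,0],"slide":[0,0,0],"jaw":0},{"angular":[0,0,0],"slide":[0,0,0],"jaw":0},{"angular":[0,0,0],"slide":[0,0,0],"jaw":0},{"angular":[0,0,0],"slide":[0,0,0],"jaw":0},{"angular":[0,0,0],"slide":[0,0,0],"jaw":0},{"angular":[0,0,0],"slide":[0,0,0],"jaw":0},{"angular":[0,0,0],"slide":[0,0,0],"jaw":0},{"angular":[0,0,0],"slide":[0,0,0],"jaw":0}], "newtons": 60}}

```text
time_s: 4.4
tool_pos: [0.529, 0.1997, 0.1337]
tool_rot: [180.0, 0.0, 15.3]
force: [-0.4, 0.1, -0.1]
grip_width: 0.015
grasp_force: 0.0
```

```bash
cat > plan.py <<'E'
# rocking path in heater frame: (tilt deg towards orange, y mm, z mm of TCP); rows in tool axes (x=X, y=-Y, z=-Z)
import numpy as np
def rows(path):
    for (f0,y0,z0),(f1,y1,z1) in zip(path,path[1:]):
        p=np.radians(f0); dy,dz=y1-y0,z1-z0
        ty=-(dy*np.cos(p)-dz*np.sin(p)); tz=-(dy*np.sin(p)+dz*np.cos(p))
        print(f"ax {-(f1-f0)/180:.4f}  sy {ty/500:.4f} sz {tz/500:.4f}  -> {f1:.1f} {y1:.2f} {z1:.2f}")
H=67.6;s=lambda a:np.sin(np.radians(a));c=lambda a:np.cos(np.radians(a))
n=5;F=7
A=[(f,30-1.2*f/F-30*c(f)+H*s(f),30*s(f)+H*c(f)) for f in np.linspace(0,F,n+1)]
h=60*s(F);y0=30-1.2-60*c(F)
B=[(f,y0+1.6*(F-f)/(2*F)+30*c(f)+H*s(f),h-30*s(f)+H*c(f)) for f in np.linspace(F,-F,2*n+1)]
print("A");rows(A);print("B");rows(B)
E
python3 plan.py
```

```text
A
ax -0.0078  sy -0.0028 sz -0.0014  -> 1.4 1.42 68.31
ax -0.0078  sy -0.0028 sz -0.0014  -> 2.8 2.86 68.98
ax -0.0078  sy -0.0028 sz -0.0014  -> 4.2 4.31 69.62
ax -0.0078  sy -0.0028 sz -0.0014  -> 5.6 5.78 70.20
ax -0.0078  sy -0.0028 sz -0.0014  -> 7.0 7.26 70.75
B
ax 0.0078  sy 0.0030 sz -0.0015  -> 5.6 5.86 71.66
ax 0.0078  sy 0.0030 sz -0.0015  -> 4.2 4.44 72.53
ax 0.0078  sy 0.0030 sz -0.0014  -> 2.8 2.99 73.37
ax 0.0078  sy 0.0030 sz -0.0014  -> 1.4 1.53 74.16
ax 0.0078  sy 0.0030 sz -0.0014  -> 0.0 0.05 74.91
ax 0.0078  sy 0.0030 sz -0.0014  -> -1.4 -1.45 75.62
ax 0.0078  sy 0.0030 sz -0.0014  -> -2.8 -2.97 76.30
ax 0.0078  sy 0.0030 sz -0.0014  -> -4.2 -4.50 76.93
ax 0.0078  sy 0.0030 sz -0.0014  -> -5.6 -6.05 77.52
ax 0.0078  sy 0.0030 sz -0.0014  -> -7.0 -7.61 78.06
```

{"fn": "step_arm", "kwargs": {"rows": [{"angular":[0,0,0],"slide":[0,0,0],"jaw":0},{"angular":[0,0,0],"slide":[0,0,0],"jaw":0},{"angular":[0,0,0],"slide":[0,0,0],"jaw":0},{"angular":[0,0,0],"slide":[0,0,0],"jaw":0}], "newtons": 60}}

```text
time_s: 4.9
tool_pos: [0.529, 0.1996, 0.1337]
tool_rot: [180.0, 0.0, 15.3]
force: [0.8, -0.0, -0.5]
grip_width: 0.0138
grasp_force: 60.0
```

{"fn": "step_arm", "kwargs": {"rows": [{"angular":[-0.0078,0,0],"slide":[0,-0.0028,-0.0014],"jaw":0},{"angular":[-0.0078,0,0],"slide":[0,-0.0028,-0.0014],"jaw":0},{"angular":[-0.0078,0,0],"slide":[0,-0.0028,-0.0014],"jaw":0},{"angular":[-0.0078,0,0],"slide":[0,-0.0028,-0.0014],"jaw":0},{"angular":[-0.0078,0,0],"slide":[0,-0.0028,-0.0014],"jaw":0},{"angular":[0,0,0],"slide":[0,0,0],"jaw":0},{"angular":[0,0,0],"slide":[0,0,0],"jaw":0},{"angular":[0,0,0],"slide":[0,0,0],"jaw":0}]}}

```text
time_s: 5.9
tool_pos: [0.527, 0.2068, 0.1368]
tool_rot: [173.0, 0.0, 15.3]
force: [2.2, 0.1, -4.0]
grip_width: 0.0138
grasp_force: 60.0
```

```bash
python3 - <<'E'
from cell import env
import cv2
a=env.read_camera("side")[260:400,250:410,::-1]
b=env.read_camera("top")[215:335,190:310,::-1]
cv2.imwrite("pics/side2.png",cv2.resize(a,None,fx=4,fy=4,interpolation=cv2.INTER_CUBIC))
o=env.get_obs();print(o["tool_pos"],o["tool_rot"],o["force"],o["wrist_torque"],o["grasp_force"],o["grip_width"])
from scipy.spatial.transform import Rotation as R
r=R.from_euler("xyz",o["tool_rot"],degrees=True).as_matrix();h=R.from_euler("z",15.3,degrees=True).as_matrix()
print("tool z in heater axes",h.T@r[:,2])
E
```

```text
[0.5269991  0.20674498 0.13681464] [1.73003925e+02 3.21431667e-03 1.52956383e+01] [ 1.21883857 -0.59878586 -4.77679132] [ 0.41047125 -0.18367671  0.06231153] 60.0345201138407 0.013604978761526141
tool z in heater axes [-6.49549377e-05 -1.21801342e-01 -9.92554497e-01]
```

View pics/side2.png

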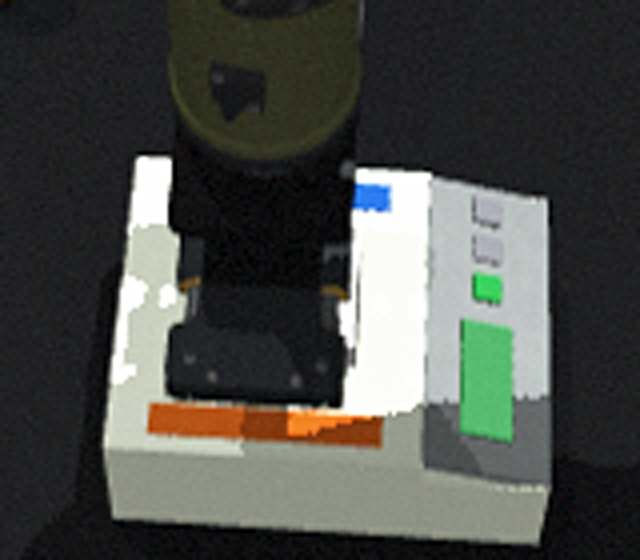

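The tool leans 7° towards orange and the grip width hasn't changed, so the fin hasn't turned in the pads. Next is the rock towards blue.

{"fn": "step_arm", "kwargs": {"rows": [{"angular":[0.0078,0,0],"slide":[0,0.003,-0.0015],"jaw":0},{"angular":[0.0078,0,0],"slide":[0,0.003,-0.0015],"jaw":0},{"angular":[0.0078,0,0],"slide":[0,0.003,-0.0014],"jaw":0},{"angular":[0.0078,0,0],"slide":[0,0.003,-0.0014],"jaw":0},{"angular":[0.0078,0,0],"slide":[0,0.003,-0.0014],"jaw":0},{"angular":[0.0078,0,0],"slide":[0,0.003,-0.0014],"jaw":0},{"angular":[0.0078,0,0],"slide":[0,0.003,-0.0014],"jaw":0},{"angular":[0.0078,0,0],"slide":[0,0.003,-0.0014],"jaw":0},{"angular":[0.0078,0,0],"slide":[0,0.003,-0.0014],"jaw":0},{"angular":[0.0078,0,0],"slide":[0,0.003,-0.0014],"jaw":0}]}}

```text
time_s: 7.25
tool_pos: [0.5307, 0.1934, 0.1448]
tool_rot: [-172.8, -0.0, 15.4]
force: [-0.7, 3.9, -5.3]
grip_width: 0.0133
grasp_force: 60.0
```

{"fn": "step_arm", "kwargs": {"rows": [{"angular":[0,0,0],"slide":[0,0,0],"jaw":0},{"angular":[0,0,0],"slide":[0,0,0],"jaw":0},{"angular":[0,0,0],"slide":[0,0,0],"jaw":0}]}}

```text
time_s: 7.62
tool_pos: [0.5308, 0.1932, 0.1449]
tool_rot: [-172.9, -0.0, 15.3]
force: [-2.2, 3.8, 1.0]
grip_width: 0.0134
grasp_force: 60.1
```

```bash
python3 - <<'E'
from cell import env
import cv2
a=env.read_camera("side")[260:400,250:410,::-1]
cv2.imwrite("pics/side3.png",cv2.resize(a,None,fx=4,fy=4,interpolation=cv2.INTER_CUBIC))
o=env.get_obs();print(o["tool_pos"],o["tool_rot"],o["force"],o["wrist_torque"],o["grasp_force"],o["grip_width"])
E
```

```text
[0.53086768 0.19315707 0.14495606] [-1.72929454e+02 -1.48826143e-02  1.53327341e+01] [-2.61300815  4.05858943  2.34191376] [1.19143336 0.87374655 0.04099215] 60.06611276417971 0.01354409458349159
```

View pics/side3.png

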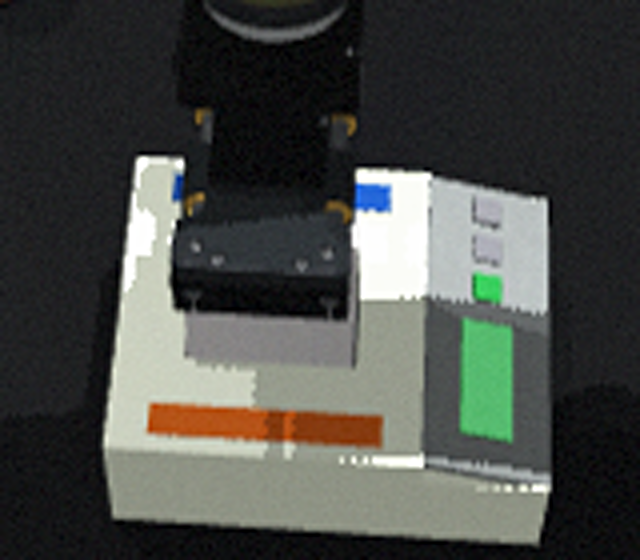

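In the crop the +y face is uncovered from row 310 down to the well mouth, along (186,357) to (355,367). I'll compare that with the predictions for a rigid grip and for a slipped one.

```bash
python3 - <<'E'
from h import *
from scipy.spatial.transform import Rotation as R
o=env.get_obs();c=env.camera_info("side");h=R.from_euler("z",15.3,degrees=True).as_matrix()
for tilt in (7,4,0):
    q=h@R.from_euler("x",tilt,degrees=True).as_matrix()
    O=o["tool_pos"]-q@[0,0,.0667]
    print(tilt)
    for X in(.04,-.04):
        for z in (.045,0,"m"):
            p=O+q@[X,.03,0 if z=="m" else z]
            if z=="m": d=q[:,2]; p=p+d*(.085-p[2])/d[2]
            k=np.array(c["R"])@p+c["t"]
            print(X,z,[round(float(v),1) for v in ((c["fx"]*k[0]/k[2]+c["cx"]-250)*4,(c["fy"]*k[1]/k[2]+c["cy"]-260)*4)],p[2].round(4))
E
```

```text
7
0.04 0.045 [182.7, 302.2] 0.1271
0.04 0 [184.8, 358.0] 0.0824
0.04 m [184.7, 354.9] 0.085
-0.04 0.045 [353.8, 312.3] 0.1271
-0.04 0 [351.0, 368.0] 0.0824
-0.04 m [351.1, 364.8] 0.085
4
0.04 0.045 [183.0, 302.1] 0.1254
0.04 0 [185.6, 353.7] 0.0805
0.04 m [185.3, 348.7] 0.085
-0.04 0.045 [353.8, 312.2] 0.1254
-0.04 0 [351.2, 363.6] 0.0805
-0.04 m [351.4, 358.6] 0.085
0
0.04 0.045 [183.5, 301.7] 0.1233
0.04 0 [186.6, 347.4] 0.0783
0.04 m [186.1, 340.7] 0.085
-0.04 0.045 [353.9, 311.7] 0.1233
-0.04 0 [351.5, 357.2] 0.0783
-0.04 m [351.8, 350.6] 0.085
```

The image matches a 7° lean with no slip. Next I level the block while raising it, then lift.

```bash
python3 - <<'E'
from plan import *
print("C")
rows([(-7+1.4*i,-7.6+1.52*i,78.06+1.5*i) for i in range(6)])
E
```

```text
A
ax -0.0078  sy -0.0028 sz -0.0014  -> 1.4 1.42 68.31
ax -0.0078  sy -0.0028 sz -0.0014  -> 2.8 2.86 68.98
ax -0.0078  sy -0.0028 sz -0.0014  -> 4.2 4.31 69.62
ax -0.0078  sy -0.0028 sz -0.0014  -> 5.6 5.78 70.20
ax -0.0078  sy -0.0028 sz -0.0014  -> 7.0 7.26 70.75
B
ax 0.0078  sy 0.0030 sz -0.0015  -> 5.6 5.86 71.66
ax 0.0078  sy 0.0030 sz -0.0015  -> 4.2 4.44 72.53
ax 0.0078  sy 0.0030 sz -0.0014  -> 2.8 2.99 73.37
ax 0.0078  sy 0.0030 sz -0.0014  -> 1.4 1.53 74.16
ax 0.0078  sy 0.0030 sz -0.0014  -> 0.0 0.05 74.91
ax 0.0078  sy 0.0030 sz -0.0014  -> -1.4 -1.45 75.62
ax 0.0078  sy 0.0030 sz -0.0014  -> -2.8 -2.97 76.30
ax 0.0078  sy 0.0030 sz -0.0014  -> -4.2 -4.50 76.93
ax 0.0078  sy 0.0030 sz -0.0014  -> -5.6 -6.05 77.52
ax 0.0078  sy 0.0030 sz -0.0014  -> -7.0 -7.61 78.06
C
ax -0.0078  sy -0.0034 sz -0.0026  -> -5.6 -6.08 79.56
ax -0.0078  sy -0.0033 sz -0.0027  -> -4.2 -4.56 81.06
ax -0.0078  sy -0.0033 sz -0.0028  -> -2.8 -3.04 82.56
ax -0.0078  sy -0.0032 sz -0.0028  -> -1.4 -1.52 84.06
ax -0.0078  sy -0.0031 sz -0.0029  -> 0.0 0.00 85.56
```

{"fn": "step_arm", "kwargs": {"rows": [{"angular":[-0.0078,0,0],"slide":[0,-0.0034,-0.0026],"jaw":0},{"angular":[-0.0078,0,0],"slide":[0,-0.0033,-0.0027],"jaw":0},{"angular":[-0.0078,0,0],"slide":[0,-0.0033,-0.0028],"jaw":0},{"angular":[-0.0078,0,0],"slide":[0,-0.0032,-0.0028],"jaw":0},{"angular":[-0.0078,0,0],"slide":[0,-0.0031,-0.0029],"jaw":0},{"angular":[0,0,0],"slide":[0,0,0],"jaw":0},{"angular":[0,0,0],"slide":[0,0,0],"jaw":0}]}}

```text
time_s: 8.55
tool_pos: [0.5293, 0.199, 0.1516]
tool_rot: [180.0, 0.0, 15.3]
force: [0.3, -0.5, -2.7]
grip_width: 0.0136
grasp_force: 60.0
```

{"fn": "step_arm", "kwargs": {"rows": [{"angular":[0,0,0],"slide":[0,0,-0.008],"jaw":0},{"angular":[0,0,0],"slide":[0,0,-0.012],"jaw":0},{"angular":[0,0,0],"slide":[0,0,-0.012],"jaw":0},{"angular":[0,0,0],"slide":[0,0,-0.008],"jaw":0},{"angular":[0,0,0],"slide":[0,0,0],"jaw":0},{"angular":[0,0,0],"slide":[0,0,0],"jaw":0},{"angular":[0,0,0],"slide":[0,0,0],"jaw":0},{"angular":[0,0,0],"slide":[0,0,0],"jaw":0}]}}

```text
time_s: 9.55
tool_pos: [0.5289, 0.1995, 0.1714]
tool_rot: [180.0, 0.0, 15.3]
force: [-0.1, 0.5, -3.6]
grip_width: 0.0136
grasp_force: 60.0
```

```bash
python3 - <<'E'
from cell import env
import cv2
a=env.read_camera("side")[260:400,250:410,::-1]
cv2.imwrite("pics/side4.png",cv2.resize(a,None,fx=4,fy=4,interpolation=cv2.INTER_CUBIC))
o=env.get_obs();print(o["tool_pos"],o["tool_rot"],o["force"],o["wrist_torque"],o["grasp_force"],o["grip_width"])
from h import *
from scipy.spatial.transform import Rotation as R
c=env.camera_info("side");h=R.from_euler("z",15.3,degrees=True).as_matrix()
for P in ((.04,.03,0),(-.04,.03,0),(.04,.03,.045),(-.04,.03,.045)):
    p=o["tool_pos"]+h@(np.array(P)-[0,0,.0667]);k=np.array(c["R"])@p+c["t"]
    print(P,((c["fx"]*k[0]/k[2]+c["cx"]-250)*4).round(),((c["fy"]*k[1]/k[2]+c["cy"]-260)*4).round(),p[2].round(4))
E
```

```text
[0.52892686 0.1995841  0.1714602 ] [1.79997817e+02 1.75177438e-02 1.52990895e+01] [ 0.34644037  0.24226546 -2.65613439] [ 0.00096667  0.03900179 -0.01355369] 59.999816101044416 0.01323465875514762
(0.04, 0.03, 0) 184.0 333.0 0.1048
(-0.04, 0.03, 0) 353.0 343.0 0.1048
(0.04, 0.03, 0.045) 181.0 286.0 0.1498
(-0.04, 0.03, 0.045) 355.0 296.0 0.1498
```

View pics/side4.png

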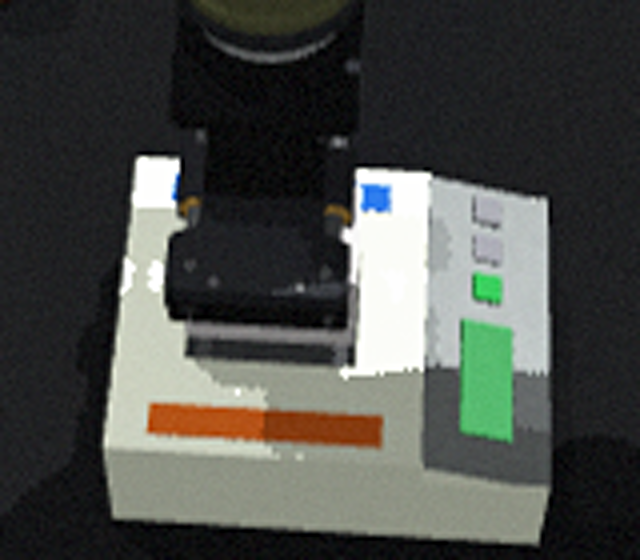

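The block's lower edge runs from (187,337) to (350,345), close to the prediction for a level block with its underside at 0.105 m. The dark open well shows below it. Wrist force is about the block's weight and the moment is near zero, so I'm handing in.

```bash
python3 -c "
from cell import env
print(env.sign_off())"
```

```text
the job is handed in; nothing more can be done
None
```

The block was rocked 7° towards orange, then 7° towards blue, came free, and is handed in held level above the well with about 20 mm of air under it; the hand-in returned no verdict.

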